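# Hang the raffle pail and scan its label

## Robot

A 6-joint arm with a two-finger parallel gripper is mounted at the origin on the work surface. World frame = base frame: x ahead of the robot, y to its left, z up, the work surface at z = 0. Lengths are in m, angles in rad, forces in N, time in s.
With the tool pointing down it reaches from about 0.35 to 0.775 m from the base axis. Payload 5.5 kg.
Tool frame: the origin (TCP) lies between the finger pads; the fingertips stand 19 mm ahead of it and the grasp point (between the pads) is the TCP; z points along the fingers, y is the line along which they close (so a half turn about z gives the same grasp; the last joint's range is limited). The gripper opens to 85 mm and grips with 20 to 120 N. Pads are 22 mm wide; open, the fingers measure 114 mm over their backs; the gripper's body (76 mm by 85 mm) begins 54 mm behind the grasp point. The pads swing forward as they close: fully open they stand 13 mm farther back than shut.
Start: joints at [-0.14, 0.313, 0.046, 1.304, 0, 1.431], TCP at [0.575, -0, 0.25] pointing down, gripper open.
Joint ranges: [-2.76, 2.76], [-0.86, 1.69], [-1.03, 1.26], [-2.2, 2.34], [-1.47, 1.5], [-3.14, 3.14]. Speed limits (rad/s): [2.57, 2.57, 3.14, 3.14, 3.14, 3.14].

## Interface

Orientations are given as a unit quaternion [w, x, y, z].
In Python, from workcell import env gives the robot as it stands.
- The arm moves only by the shell command python3 -m pendant 'ROWS' [FORCE]. ROWS is JSON, a list of rows, each an object with "travel": the shift along the tool's x, y, z scaled (see below), a list of three; "rot": the turn, a rotation vector about the tool's x, y, z scaled (see below), a list of three; "fingers": the opening, from -1 (shut) to 1 (fully open). In form: [{"travel": [dx, dy, dz], "rot": [wx, wy, wz], "fingers": fingers}, ...]. A call has 1 to 10 rows; each row is the pose to reach, as a shift and turn from the pose commanded when the call began, along the tool's axes at that moment; what a row does not reach only later rows make up. The controller multiplies each number of a shift by 0.12 m and each number of a turn by 60 degrees. A row lasts 1/10 s, in which the tool goes at most 50 mm and 8.59 degrees, less where a joint would pass 70% of its speed; a pose out of reach is approached as far as the arm can. A call with a number of a shift or a turn outside -1 to 1 is refused whole. A call with a gripper value outside its range is refused whole. The fingers move at their own pace and stop on an object; FORCE is the grip in N (left out, the last holds). Time passes only in rows, so rows that repeat a pose let the fingers close. It gives the time, the measured TCP pose, the force, the opening and the grip force at its end, in the units of the state.
- env.get_state(): the state, without advancing time (a new reading comes with each control period).
- env.read_camera(name): name is "scene" or "side" or "wrist"; returns (picture, depth): 480x640x3 uint8, blue, green, red; 480x640 float32, m along the optical axis (not along the pixel's ray), 0 where there is no reading.
- env.camera_model(name): a dict with "fovy" (degrees; the focal length in pixels is half the picture's height over the tangent of half this angle, whatever the lens; pixels are square), "cx", "cy" (the principal point, pixels), "rvec" (rotation vector, rad) and "tvec" (3), from world to camera coordinates, as OpenCV has them; the wrist camera has in their place "T_tool_cam" (4x4, takes a point from camera to tool coordinates, whose origin is the TCP and whose axes are the flange's). Camera axes: x right, y down, z forward; pixel columns grow to the right and rows downward; lengths in m; the calibration is good to about 2 mm. A picture is of the moment at which its call begins: read the wrist's pose just before it. camera_model takes no time and is no camera call.
- env.hand_in(): hands the job in; it is judged then, once.
Trained networks look in the newest picture that a camera, given by its name, has taken for a name from the list of things; names that differ only in an ending like _2 or _b are one class to them, and where a whole thing is asked for, a point or a joint stands for the part that bears it (a point fixed in the world has none). Each returns a list of dicts, best first, with "conf" (0 to 1); they miss things now and then, are a little off and sometimes report something else, mostly with a low value. They report only what shows in the picture. A call takes as long as a camera call. They do not tell look-alikes from the thing itself.
- env.outline_of(camera, target): "mask" (480x640 bool, what is visible of it) and "xy" ([column, row] in pixels, amid what is visible of it).
The state is a dict: "clock": time; "joint_pos": joint angles; "qvel": joint speeds; "tau": joint torques, N m; "tcp_pos": TCP position; "orientation": TCP orientation; "wrist_force": force on the tool from outside, world axes, zero at the start; "ft_torque": the same for the moment, N m; "finger_gap": finger opening in m; "grip_force": force on a finger pad.
Only numpy, scipy, OpenCV 4.12 (cv2) and the standard library are available. Lean on these libraries where they do the work, as an engineer would, in place of code of your own. Each camera call takes 0.05 s, during which the arm holds its last target. There are 200 camera calls.

## Task

Set out the raffle prize: hang the green-banded pail upright by its handle across both prongs of the display hook and let go of it. Then pick up the yellow scanner, point its window squarely at the label on the hanging pail from about 10 cm away or a little less, hold it steady there for a good second, and lay the scanner back flat in its grey cradle. Leave the blue-banded pail and the other things on the table where they are, and do not tip the green-banded pail over.

Things in the scene. Friction and masses are not known exactly. Their poses are not given: they have to be found in the camera images.
- pail: Metal pail with green band and green handle bar: the one to hang; left or right on the table. Rim 112 mm across, base 84, height 90, 0.3 kg, empty. Origin: centre of its underside. Rigid upright handle: straight bar 10 mm thick, 100 mm long, along the pail's y, centred 160 mm above the base, held by thin end wires from the rim. White barred labels on its -x and +x sides, alike.
- pail_handle (a point): Centre of the green handle bar of the pail (axes as the pail's).
- pail_label_a (a point): Centre of the label, 50 mm wide and 36 mm high, on the pail's -x side, 44 mm above its base (axes as the pail's).
- pail_label_b (a point): Centre of the same label on the pail's +x side.
- hook_stand: Fixed stand. Origin on the table under the prongs' seat; x points from tips to post. Post 22 mm square at x = 96 mm; crossbar 90 mm wide at its top (234 mm high). Two dark prongs 8 mm thick at y = -32 and 32 mm reach to -x: level seat from x = 18 to -14 mm (top 219 mm high), then turned up to tips at x = -36 mm (top 241 mm). A gripper on the bar's middle fits down between them.
- hook_seat (a point): Where the centre of the pail's handle bar lies when it hangs well: midway between the prongs, 9 mm above the prongs' centre line, 224 mm above the table. The bar then lies along the stand's y axis.
- scanner: Hand-held scanner: yellow body 32 mm wide, with a black head 40 mm wide and 40 mm high at its +x end; 170 mm long, 36 mm high at the body, 0.18 kg. Origin at the centre of its underside, x along it to the head, z up. Best gripped across the yellow body near the origin. It lies in the cradle at the start.
- scanner_nose (a point): Centre of the red window on the front of the scanner's head, 86 mm ahead of the scanner's origin and 21 mm above its underside; it looks along +x of the scanner (axes as the scanner's).
- cradle: Fixed grey cradle, 200 x 70 mm, origin on the table under its middle, x along it. Floor 16 mm above the table at its two ends only (54 mm each), with side and end walls 14 mm above that floor; hollow 186 x 56 mm. The middle 92 mm has no sides and is open to the table, so that fingers fit beside the scanner.
- cradle_seat (a point): Centre of the cradle's floor level, 16 mm above the table: where the scanner's origin lies when it is home.
- blue_pail: The same pail with a blue band and a blue handle bar, without labels. Not to be disturbed.
- photo_frame: Bystander: steel picture frame 160 mm wide and 142 mm high on a small wooden foot. Origin at its underside.
- baseball: Bystander: white ball 73 mm across on a small wooden disc. Origin at its underside.
- float: Bystander: orange fishing float, 60 mm across, 72 mm tall. Origin at its underside.
- marker: Bystander: fat white marker with a green cap, 140 mm long, lying. Origin at its underside.
- paper_cup: Bystander: blue cup with white lid, 78 mm across, 102 mm tall. Origin at its underside.
Mind the look-alikes: they are no part of the job. What is shaped like the pail but orange is not meant.

How it is judged:
By the outcome, as a careful person would: the job done as asked, in the order asked, and still so for the second after the job is handed in, with the robot touching nothing.
It also fails if it takes over 69 s, if anything falls off the work surface, if the arm or the gripper's body presses on something with over 40 N, if the wrist force passes 120 N, or if a joint passes its speed limit or range.

## Working session

There is one attempt and no reset: what is moved stays moved. The work goes in short steps, Python scripts to look and compute and a shell command to move; the robot and the scene stay as the last step left them, time stands still between calls to the robot, and variables do not carry over. Pictures are saved under pics/ and viewed, at most 10 in all, crops included, and the job is handed in when it is done.

```bash
ls; mkdir -p pics; cat > h.py <<'E'
import numpy as np, cv2
from scipy.spatial.transform import Rotation as R
from workcell import env
def snap(n):
    s=env.get_state(); im,d=env.read_camera(n); return s,im,d
def qR(q): return R.from_quat([q[1],q[2],q[3],q[0]]).as_matrix()
def cam(n,s=None):
    m=env.camera_model(n); f=240/np.tan(np.radians(m['fovy'])/2)
    if 'T_tool_cam' in m:
        T=np.eye(4); T[:3,:3]=qR(s['orientation']); T[:3,3]=s['tcp_pos']; T=T@np.array(m['T_tool_cam'])
    else:
        E=np.eye(4); E[:3,:3]=cv2.Rodrigues(np.array(m['rvec'],float))[0]; E[:3,3]=np.ravel(m['tvec']); T=np.linalg.inv(E)
    return f,m['cx'],m['cy'],T
def cloud(n,d,s=None):
    f,cx,cy,T=cam(n,s); v,u=np.mgrid[:480,:640]
    P=np.stack([(u-cx)/f*d,(v-cy)/f*d,d],-1)
    W=P@T[:3,:3].T+T[:3,3]; W[d<=0]=np.nan; return W
def proj(n,p,s=None):
    f,cx,cy,T=cam(n,s); q=np.linalg.inv(T)@np.r_[p,1]; return [f*q[0]/q[2]+cx,f*q[1]/q[2]+cy]
def tool(dw,s=None):
    "world shift -> travel units"
    s=s or env.get_state(); return (qR(s['orientation']).T@np.array(dw)/0.12).round(3)
E
python3 - <<'E'
from h import *
for n in ['scene','side','wrist']:
    s,im,d=snap(n); cv2.imwrite(f'pics/{n}0.png',im); m=env.camera_model(n); print(n,m)
    W=cloud(n,d,s)
    for t in ['pail','blue_pail','hook_stand','scanner','cradle','pail_handle','pail_label_a','scanner_nose','photo_frame','baseball','float','marker','paper_cup']:
        for o in env.outline_of(n,t)[:3]:
            p=np.nanmedian(W[o['mask']],0); print(n,t,round(o['conf'],2),np.round(o['xy']),p.round(3),int(o['mask'].sum()))
print(env.get_state())
E
```

```text
pics
scene {'fovy': 50.10621371586026, 'cx': 322.34543605824234, 'cy': 243.08974347350207, 'rvec': array([ 0.76578331,  2.66954084, -1.01432003]), 'tvec': array([ 0.44515674, -0.09443562,  1.41051832])}
scene pail 0.79 [268. 186.] [ 0.489 -0.352  0.072] 755
scene pail 0.56 [354. 187.] [ 0.29  -0.21   0.061] 1763
scene pail 0.32 [194. 235.] [ 0.737 -0.254  0.098] 1243
scene blue_pail 0.56 [409. 376.] [0.505 0.304 0.048] 3185
scene hook_stand 0.62 [224. 317.] [ 0.763 -0.002  0.015] 2748
scene scanner 0.89 [319. 244.] [ 0.47  -0.086  0.05 ] 1169
scene scanner 0.52 [267. 187.] [ 0.488 -0.352  0.073] 759
scene cradle 0.89 [319. 259.] [ 0.5   -0.075  0.018] 811
scene pail_handle 0.87 [356. 184.] [ 0.289 -0.212  0.059] 1829
scene pail_handle 0.83 [267. 184.] [ 0.487 -0.352  0.072] 740
scene pail_handle 0.52 [317. 262.] [ 0.507 -0.073  0.018] 753
scene pail_label_a 0.73 [358. 183.] [ 0.29  -0.211  0.061] 1757
scene pail_label_a 0.7 [265. 184.] [ 0.488 -0.352  0.073] 726
scene pail_label_a 0.46 [316. 262.] [ 0.505 -0.074  0.018] 763
scene scanner_nose 0.7 [323. 249.] [ 0.474 -0.086  0.051] 11
[... 3185 characters left out ...]
k': 2.1, 'joint_pos': array([-1.39575135e-01,  3.13184181e-01,  4.61182740e-02,  1.30360153e+00,
        2.81071760e-05,  1.43120688e+00]), 'qvel': array([-0.0006002 ,  0.00024174, -0.00126128, -0.0016202 , -0.00114205,
        0.00010543]), 'tau': array([ 1.95280707e-03, -4.80449152e+01,  2.98806918e+01,  3.12866050e-04,
       -1.13487783e-04, -1.86800139e-05]), 'tcp_pos': array([5.75047735e-01, 5.94382045e-06, 2.50339677e-01]), 'orientation': array([4.30069404e-05, 7.07101720e-01, 7.07111839e-01, 5.00086073e-05]), 'wrist_force': array([-0.18641628,  0.39915169,  0.70957484]), 'ft_torque': array([-0.02297097,  0.00640669, -0.0077118 ]), 'grip_force': 0.0, 'finger_gap': 0.08516411408231069}
```

View pics/scene0.png

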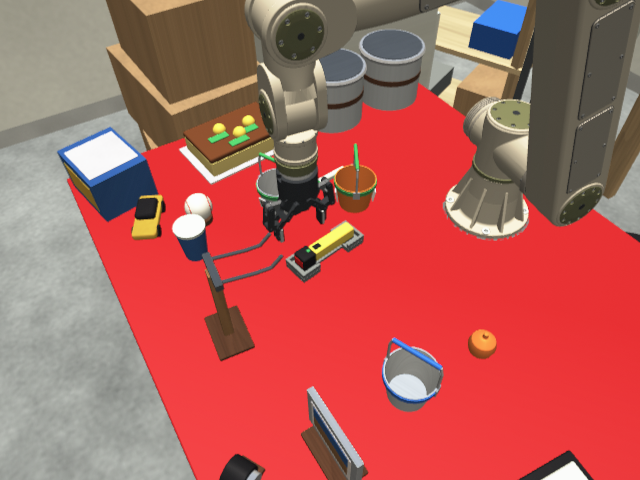

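View pics/side0.png

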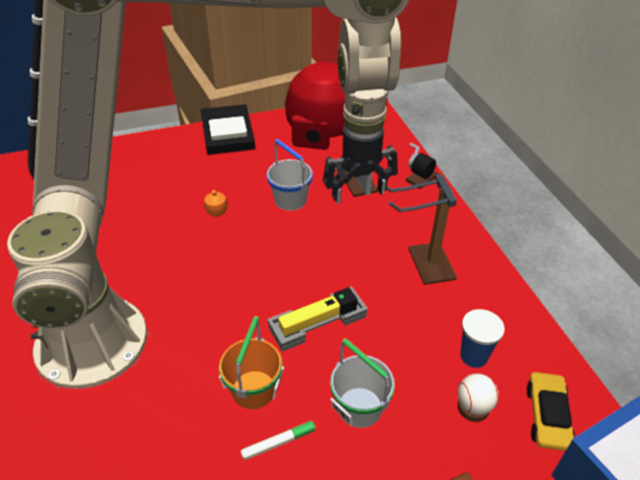

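The green‑banded pail could be confused with three things:
- Metal pail with green bar: side (361,388), scene (270,185). This is the one.
- Orange pail with a green bar: side (252,372), scene (355,187). Look-alike.
- Blue pail: side (290,183), scene (410,378).

For the scanner, the yellow toy car is at side (551,410), while the scanner is in the cradle at side (317,312). I'm measuring next and checking the choice in a crop.

```bash
python3 - <<'E'
from h import *
pts={}
D={}
for n in ['side','scene']:
    s,im,d=snap(n); W=cloud(n,d,s); D[n]=W
    hsv=cv2.cvtColor(im,cv2.COLOR_BGR2HSV)
    if n=='side': cv2.imwrite('pics/crop1.png',cv2.resize(im[280:460,180:440],None,fx=3,fy=3,interpolation=cv2.INTER_CUBIC))
    g=(hsv[...,0]>45)&(hsv[...,0]<80)&(hsv[...,1]>120)
    m=g&(W[...,2]>.13)&(W[...,2]<.19)&(W[...,0]>.4)&(W[...,0]<.6)&(W[...,1]<-.2)
    P=W[m]; print(n,'bar',len(P))
    if len(P)>10:
        c=P.mean(0); v=np.linalg.svd(P-c)[2][0]; t=(P-c)@v; print(' ctr',(c+v*(t.max()+t.min())/2).round(4),'dir',v.round(3),'len',np.ptp(t).round(3),'z',np.percentile(P[:,2],[5,50,95]).round(3))
    r=g&(W[...,2]>.06)&(W[...,2]<.11)&(W[...,0]>.38)&(W[...,0]<.6)&(W[...,1]<-.22)
    P=W[r]; print(' rim',len(P),P.min(0).round(3),P.max(0).round(3))
    A=np.c_[2*P[:,:2],np.ones(len(P))]; x=np.linalg.lstsq(A,(P[:,:2]**2).sum(1),rcond=None)[0]; print(' rim circ',x[:2].round(4),np.sqrt(x[2]+x[0]**2+x[1]**2).round(4))
    # scanner
    y=(hsv[...,0]>22)&(hsv[...,0]<34)&(hsv[...,1]>140)&(W[...,2]>.03)&(W[...,2]<.08)&(abs(W[...,1]+.1)<.1)&(W[...,0]>.3)&(W[...,0]<.6)
    P=W[y]; top=P[P[:,2]>np.percentile(P[:,2],95)-.006]
    (c,sz,a)=cv2.minAreaRect((top[:,:2]*1000).astype(np.float32)); print(' scanner top',c,sz,a,np.median(top[:,2]).round(4))
    k=(W[...,2]>.008)&(W[...,2]<.075)&(W[...,0]>.3)&(W[...,0]<.62)&(W[...,1]>-.2)&(W[...,1]<.02)
    k=cv2.morphologyEx(k.astype(np.uint8),cv2.MORPH_OPEN,np.ones((2,2))); nl,L,st,ce=cv2.connectedComponentsWithStats(k)
    i=1+st[1:,4].argmax(); P=W[L==i]; (c,sz,a)=cv2.minAreaRect((P[:,:2]*1000).astype(np.float32)); print(' cradle',c,sz,a)
    k=(W[...,2]>.19)&(W[...,2]<.26)&(W[...,0]>.6)&(W[...,0]<.82)&(abs(W[...,1])<.1)&(hsv[...,2]<110)
    P=W[k]; print(' stand',len(P),P.min(0).round(3) if len(P) else 0,P.max(0).round(3) if len(P) else 0)
    k=(W[...,2]>.007)&(W[...,2]<.03)&(W[...,0]>.65)&(W[...,0]<.9)&(abs(W[...,1])<.12)
    P=W[k];(c,sz,a)=cv2.minAreaRect((P[:,:2]*1000).astype(np.float32)); print(' foot',c,sz,a)
s,im,d=snap('wrist'); cv2.imwrite('pics/wrist1.png',im)
np.savez('c.npz',**D)
E
```

```text
side bar 245
 ctr [ 0.4715 -0.3142  0.1641] dir [ 0.422 -0.907 -0.006] len 0.098 z [0.161 0.164 0.167]
 rim 158 [ 0.416 -0.373  0.076] [ 0.524 -0.278  0.09 ]
 rim circ [ 0.4712 -0.3167] 0.054
 scanner top (439.41156005859375, -102.70883178710938) (132.36062622070312, 35.80580520629883) 11.114507675170898 0.0518
 cradle (464.1000061035156, -89.53849792480469) (222.30764770507812, 66.26913452148438) 14.82075309753418
 stand 704 [ 0.617 -0.062  0.19 ] [0.775 0.031 0.26 ]
 foot (792.301513671875, -1.6032638549804688) (160.20458984375, 156.92860412597656) 84.96739959716797
scene bar 40
 ctr [ 0.4835 -0.3339  0.164 ] dir [-0.402  0.915  0.025] len 0.049 z [0.16  0.164 0.167]
 rim 331 [ 0.397 -0.614  0.07 ] [ 0.546 -0.26   0.089]
 rim circ [ 0.4921 -0.4356] 0.1474
 scanner top (400.5062561035156, -105.580810546875) (209.8795166015625, 44.23126983642578) 15.599841117858887 0.0511
 cradle (448.81890869140625, -92.32484436035156) (219.64817810058594, 70.14874267578125) 9.384720802307129
 stand 763 [ 0.617 -0.056  0.19 ] [0.777 0.039 0.26 ]
 foot (790.020263671875, -19.47368621826172) (134.15916442871094, 134.2382354736328) 83.5476303100586
```

View pics/crop1.png

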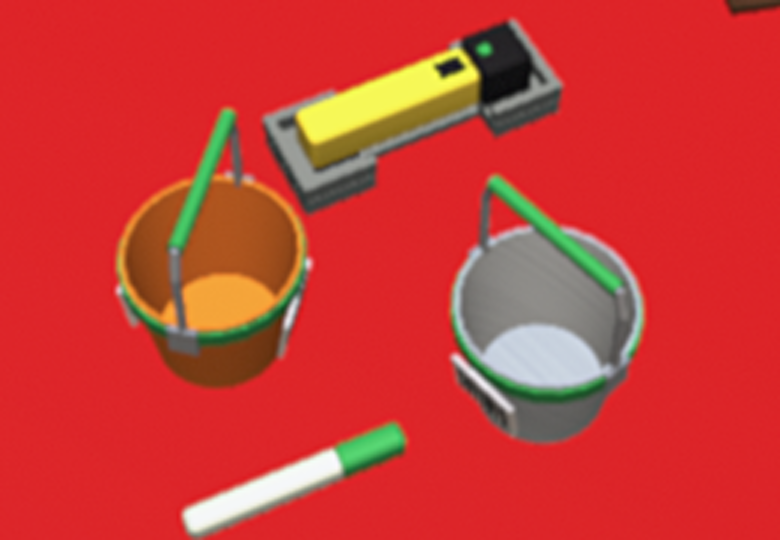

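View pics/wrist1.png

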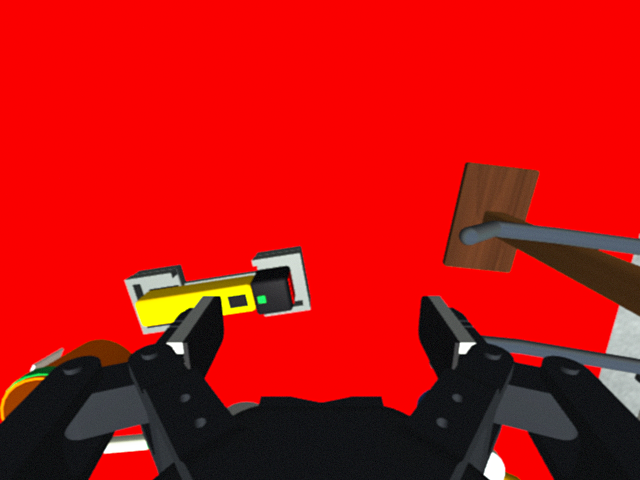

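The chosen pail is the metal one, with its label at crop (485,395). The orange one is at crop (210,270). In the wrist view the prongs start at (470,235) and (485,340), and the scanner head points to +x. Next I fit the stand, scanner and cradle.

```bash
python3 - <<'E'
from h import *
D=dict(np.load('c.npz'))
s,im,d=snap('wrist'); D['wrist']=cloud('wrist',d,s); q=s['tcp_pos']
ims={'wrist':im}
for n in ['side','scene']: ims[n]=cv2.imread(f'pics/{n}0.png')
for n,W in D.items():
    hsv=cv2.cvtColor(ims[n],cv2.COLOR_BGR2HSV); x,y,z=W[...,0],W[...,1],W[...,2]
    red=((hsv[...,0]<6)|(hsv[...,0]>174))&(hsv[...,1]>150)
    # prongs
    k=(z>.195)&(z<.25)&(x>.6)&(x<.76)&(abs(y)<.08)&(hsv[...,1]<90)
    for sg in (1,-1):
        P=W[k&(sg*(y+.01)>0.008)&(x>.645)&(z<.228)]
        if len(P)<15: print(n,sg,len(P)); continue
        l=np.polyfit(P[:,0],P[:,1],1); r=P[:,1]-np.polyval(l,P[:,0]); P=P[abs(r)<.006]; l=np.polyfit(P[:,0],P[:,1],1)
        Q=W[k&(sg*(y+.01)>0.008)]
        print(n,'prong',sg,len(P),'yaw',np.degrees(np.arctan(l[0])).round(2),'y@.68',np.polyval(l,.68).round(4),'z',np.percentile(P[:,2],[10,50,90]).round(4),'xmin',np.percentile(Q[:,0],2).round(4), 'ztip',np.percentile(Q[Q[:,0]<np.percentile(Q[:,0],5),2],95).round(3))
    k=(z>.215)&(z<.26)&(x>.74)&(x<.8)&(abs(y)<.08)
    P=W[k]; 
    if len(P)>20: (c,sz,a)=cv2.minAreaRect((P[:,:2]*1000).astype(np.float32)); print(n,'crossbar',np.round(c,1),np.round(sz,1),round(a,1),np.median(P[:,2]).round(3))
    # scanner + cradle
    reg=(x>.34)&(x<.58)&(y>-.17)&(y<.0)&~red
    P=W[reg&(z>.044)&(z<.07)]; (c,sz,a)=cv2.minAreaRect((P[:,:2]*1000).astype(np.float32)); print(n,'scanner',len(P),np.round(c,1),np.round(sz,1),round(a,1), np.percentile(P[:,2],[5,50,95]).round(4))
    P=W[reg&(z>.026)&(z<.035)&(hsv[...,1]<60)]; (c,sz,a)=cv2.minAreaRect((P[:,:2]*1000).astype(np.float32)); print(n,'cradle',len(P),np.round(c,1),np.round(sz,1),round(a,1),np.median(P[:,2]).round(4))
    P=W[(z>.004)&(z<.03)&(x>.66)&(x<.86)&(abs(y)<.1)&~red&(hsv[...,1]>40)]; (c,sz,a)=cv2.minAreaRect((P[:,:2]*1000).astype(np.float32)); print(n,'foot',len(P),np.round(c,1),np.round(sz,1),round(a,1),np.median(P[:,2]).round(3))
E
```

```text
side prong 1 121 yaw -5.86 y@.68 0.0249 z [0.2171 0.2207 0.2263] xmin 0.6534 ztip 0.229
side prong -1 133 yaw -6.21 y@.68 -0.0395 z [0.217  0.2216 0.2261] xmin 0.6329 ztip 0.241
side crossbar [759.3 -16.3] [36.6 91.3] 1.4 0.232
side scanner 1162 [458.2 -99.1] [169.8  40. ] 8.4 [0.046  0.0521 0.0571]
side cradle 435 [458.1 -98.3] [201.   74.2] 9.2 0.0298
side foot 1069 [763.7 -16.6] [121.1  81.4] 83.7 0.012
scene prong 1 148 yaw -6.44 y@.68 0.031 z [0.2171 0.221  0.2259] xmin 0.6378 ztip 0.242
scene prong -1 133 yaw -6.53 y@.68 -0.0329 z [0.2176 0.2222 0.2265] xmin 0.6316 ztip 0.242
scene crossbar [758.3 -10.6] [35.9 91.3] 0.1 0.233
scene scanner 764 [457.8 -92.7] [168.9  42.2] 9.0 [0.0466 0.0524 0.0575]
scene cradle 285 [457.7 -92.7] [202.3  71.4] 9.5 0.0295
scene foot 1398 [763.6 -10.9] [121.4  78.8] 83.4 0.012
wrist prong 1 2361 yaw -7.05 y@.68 0.0284 z [0.2164 0.2184 0.222 ] xmin 0.621 ztip 0.25
wrist prong -1 1930 yaw -7.07 y@.68 -0.0346 z [0.2164 0.2202 0.2244] xmin 0.6662 ztip 0.218
wrist crossbar [745.3 -48.5] [ 6.6 21.2] 28.5 0.223
wrist scanner 3817 [457.7 -97.1] [169.3  40.4] 9.8 [0.047  0.0515 0.0558]
wrist cradle 1425 [457.6 -96.1] [200.   70.7] 9.2 0.0291
wrist foot 5991 [763.3 -13.6] [118.4  79.9] 83.4 0.011
```

```bash
python3 -m pendant '[{"travel":[-0.4,-0.2,-0.4],"rot":[0,0,0],"fingers":1},{"travel":[-0.8,-0.4,-0.4],"rot":[0,0,0],"fingers":1},{"travel":[-1,-0.4,-0.4],"rot":[0,0,0],"fingers":1}]' 
python3 -m pendant '[{"travel":[-0.4,-0.2,0],"rot":[0,0,0],"fingers":1},{"travel":[-0.8,-0.4,0],"rot":[0,0,0],"fingers":1},{"travel":[-1,-0.4,0],"rot":[0,0,0],"fingers":1}]' 
python3 -m pendant '[{"travel":[-0.3,-0.067,0],"rot":[0,0,-0.14],"fingers":1},{"travel":[-0.617,-0.067,0],"rot":[0,0,-0.28],"fingers":1},{"travel":[-0.617,-0.067,0],"rot":[0,0,-0.417],"fingers":1},{"travel":[-0.617,-0.067,0],"rot":[0,0,-0.417],"fingers":1},{"travel":[-0.617,-0.067,0],"rot":[0,0,-0.417],"fingers":1}]' 
cat > bar.py <<'E'
from h import *
import sys
s,im,d=snap('wrist'); W=cloud('wrist',d,s); hsv=cv2.cvtColor(im,cv2.COLOR_BGR2HSV); cv2.imwrite(sys.argv[1],im)
g=(hsv[...,0]>45)&(hsv[...,0]<80)&(hsv[...,1]>120)
lo,hi=float(sys.argv[2]),float(sys.argv[3])
P=W[g&(W[...,2]>lo)&(W[...,2]<hi)&(np.hypot(W[...,0]-s['tcp_pos'][0],W[...,1]-s['tcp_pos'][1])<.09)]
c=P.mean(0); v=np.linalg.svd(P-c)[2][0]; t=(P-c)@v; c=c+v*(t.max()+t.min())/2
print('tcp',s['tcp_pos'].round(4),s['joint_pos'].round(2),'clock',s['clock'])
print('bar',len(P),c.round(4),'dir',v.round(3),np.degrees(np.arctan2(v[1],v[0])).round(1),'len',np.ptp(t).round(4),'z',np.percentile(P[:,2],[5,50,95]).round(4))
Rm=qR(s['orientation']); print('tool axes',Rm.round(3).tolist()); c[2]=np.percentile(P[:,2],95)-.005
print('travel to bar',tool(c-s['tcp_pos'],s), 'bar in tool',np.round(Rm.T@v,3))
E
python3 bar.py pics/w2.png .13 .19
```

```text
clock: 2.6
tcp_pos: [0.5264, -0.1207, 0.3003]
orientation: [0.001, 0.706, 0.708, 0.0]
wrist_force: [1.1, 0.7, 0.6]
finger_gap: 0.0855
grip_force: 0.0
clock: 2.9
tcp_pos: [0.4769, -0.2423, 0.2988]
orientation: [0.0, 0.708, 0.706, -0.0]
wrist_force: [1.2, 0.3, -0.1]
finger_gap: 0.0853
grip_force: 0.0
clock: 3.4
tcp_pos: [0.4709, -0.3138, 0.2982]
orientation: [-0.0, 0.539, 0.843, 0.0]
wrist_force: [-0.7, 0.4, 0.4]
finger_gap: 0.0854
grip_force: 0.0
tcp [ 0.4709 -0.3138  0.2982] [-0.73  0.29  0.13  1.41  0.    0.41] clock 3.4
bar 1303 [ 0.4716 -0.3132  0.1633] dir [ 0.417 -0.909  0.   ] -65.3 len 0.0993 z [0.1615 0.1634 0.1648]
tool axes [[-0.42, 0.908, -0.0], [0.908, 0.42, 0.0], [0.0, 0.0, -1.0]]
travel to bar [1.000e-03 7.000e-03 1.154e+00] bar in tool [-1.    -0.003 -0.001]
```

```bash
python3 -m pendant '[{"travel":[0,0.007,0.35],"rot":[0,0,0],"fingers":1},{"travel":[0,0.007,0.7],"rot":[0,0,0],"fingers":1},{"travel":[0,0.007,0.9],"rot":[0,0,0],"fingers":1},{"travel":[0,0.007,1],"rot":[0,0,0],"fingers":1}]' 
python3 -m pendant '[{"travel":[0,0,0.075],"rot":[0,0,0],"fingers":0.6},{"travel":[0,0,0.15],"rot":[0,0,0],"fingers":0},{"travel":[0,0,0.15],"rot":[0,0,0],"fingers":-0.5},{"travel":[0,0,0.15],"rot":[0,0,0],"fingers":-1},{"travel":[0,0,0.15],"rot":[0,0,0],"fingers":-1},{"travel":[0,0,0.15],"rot":[0,0,0],"fingers":-1},{"travel":[0,0,0.15],"rot":[0,0,0],"fingers":-1},{"travel":[0,0,0.15],"rot":[0,0,0],"fingers":-1},{"travel":[0,0,0.15],"rot":[0,0,0],"fingers":-1},{"travel":[0,0,0.15],"rot":[0,0,0],"fingers":-1}]' 70
```

```text
clock: 3.85
tcp_pos: [0.4709, -0.3116, 0.1759]
orientation: [-0.002, 0.537, 0.843, 0.0]
wrist_force: [0.5, 0.2, 0.6]
finger_gap: 0.0858
grip_force: 0.0
clock: 4.85
tcp_pos: [0.4726, -0.3141, 0.1614]
orientation: [0.001, 0.537, 0.844, 0.0]
wrist_force: [1.4, 1.5, 6.2]
finger_gap: 0.0076
grip_force: 68.6
```

```bash
python3 -m pendant '[{"travel":[0,0,-0.15],"rot":[0,0,0],"fingers":-1},{"travel":[0,0,-0.4],"rot":[0,0,0],"fingers":-1},{"travel":[0,0,-0.65],"rot":[0,0,0],"fingers":-1},{"travel":[0,0,-0.87],"rot":[0,0,0],"fingers":-1},{"travel":[0,0,-0.87],"rot":[0,0,0],"fingers":-1}]' 
python3 -m pendant '[{"travel":[0.15,0.1,0],"rot":[0,0,0],"fingers":-1},{"travel":[0.4,0.28,0],"rot":[0,0,0],"fingers":-1},{"travel":[0.65,0.45,0],"rot":[0,0,0],"fingers":-1},{"travel":[0.76,0.527,0],"rot":[0,0,0],"fingers":-1}]' 
python3 -m pendant '[{"travel":[0.25,0.17,0],"rot":[0,0,0],"fingers":-1},{"travel":[0.5,0.34,0],"rot":[0,0,0],"fingers":-1},{"travel":[0.76,0.527,0],"rot":[0,0,0],"fingers":-1}]' 
python3 -m pendant '[{"travel":[0.2,0.14,0],"rot":[0,0,0.1],"fingers":-1},{"travel":[0.4,0.28,0],"rot":[0,0,0.2],"fingers":-1},{"travel":[0.6,0.42,0],"rot":[0,0,0.3],"fingers":-1},{"travel":[0.76,0.527,0],"rot":[0,0,0.42],"fingers":-1},{"travel":[0.76,0.527,0],"rot":[0,0,0.525],"fingers":-1},{"travel":[0.76,0.527,0],"rot":[0,0,0.525],"fingers":-1},{"travel":[0.76,0.527,0],"rot":[0,0,0.525],"fingers":-1}]' 
cat > chk.py <<'E'
from h import *
s,im,d=snap('side'); cv2.imwrite('pics/side3.png',im[100:340,280:600])
for n in ['side','scene']:
    s,im,d=snap(n); W=cloud(n,d,s); t=s['tcp_pos']; hsv=cv2.cvtColor(im,cv2.COLOR_BGR2HSV); g=(hsv[...,0]>45)&(hsv[...,0]<80)&(hsv[...,1]>120)
    near=np.hypot(W[...,0]-t[0],W[...,1]-t[1])<.09
    P=W[g&near&(W[...,2]>t[2]-.03)&(W[...,2]<t[2]+.03)]
    if len(P)>10:
        c=P.mean(0); v=np.linalg.svd(P-c)[2][0]; q=(P-c)@v; print(n,'bar',len(P),(c+v*(q.max()+q.min())/2).round(4),v.round(3),'len',np.ptp(q).round(3),'yaw',np.degrees(np.arctan(v[1]/v[0])).round(1))
    P=W[g&near&(W[...,2]>t[2]-.12)&(W[...,2]<t[2]-.05)]
    if len(P)>10: A=np.c_[P[:,:2],np.ones(len(P))]; f=np.linalg.lstsq(A,P[:,2],rcond=None)[0]; print(n,'rim z',P[:,2].mean().round(4),'tilt deg xy',np.degrees(f[:2]).round(1),len(P))
    hk=(W[...,2]>.195)&(W[...,2]<.25)&(W[...,0]>.6)&(W[...,0]<.76)&(abs(W[...,1])<.08)&(hsv[...,1]<90)
    P=W[hk&(W[...,2]<.228)&(W[...,0]>.645)&~near]
    if len(P): print(n,'prongs',len(P),'y mid',np.percentile(P[:,1],[2,98]).round(4))
print(s['clock'],t.round(4),qR(s['orientation']).round(3).tolist(),s['wrist_force'].round(1),s['finger_gap'].round(4))
E
python3 chk.py
```

```text
clock: 5.35
tcp_pos: [0.4727, -0.3148, 0.2679]
orientation: [0.003, 0.537, 0.843, -0.001]
wrist_force: [1.5, -1.6, -3.0]
finger_gap: 0.0074
grip_force: 68.9
clock: 5.75
tcp_pos: [0.4895, -0.2012, 0.2626]
orientation: [-0.002, 0.536, 0.844, 0.0]
wrist_force: [0.3, -0.2, -3.0]
finger_gap: 0.0074
grip_force: 68.8
clock: 6.05
tcp_pos: [0.5087, -0.0941, 0.2631]
orientation: [-0.001, 0.538, 0.843, -0.001]
wrist_force: [1.3, 0.3, -2.9]
finger_gap: 0.0074
grip_force: 68.8
clock: 6.75
tcp_pos: [0.5275, 0.0142, 0.2636]
orientation: [-0.001, 0.745, 0.667, -0.001]
wrist_force: [0.4, -0.4, -3.1]
finger_gap: 0.0075
grip_force: 68.8
side bar 84 [ 0.5267 -0.0033  0.2678] [0.185 0.982 0.027] len 0.069 yaw 79.4
side rim z 0.185 tilt deg xy [0.5 2.9] 140
side prongs 289 y mid [-0.0581  0.0286]
scene bar 83 [0.5299 0.0391 0.2672] [ 0.171  0.985 -0.018] len 0.052 yaw 80.1
scene rim z 0.1863 tilt deg xy [-1.4 -1.3] 142
scene prongs 285 y mid [-0.0414  0.0348]Traceback (most recent call last):
  File "chk.py", line 14, in <module>
    print(s['clock'],t.round(4),qR(s['orientation']).round(3).tolist(),s['wrist_force'].round(1),s['finger_gap'].round(4))
                                                                                                 ^^^^^^^^^^^^^^^^^^^^^
AttributeError: 'float' object has no attribute 'round'
```

View pics/side3.png

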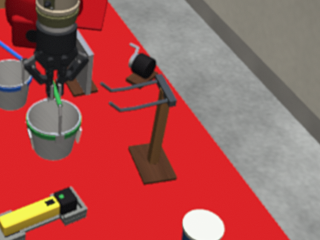

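```bash
sed -i "s/s\['finger_gap'\].round(4)/s['finger_gap']/" chk.py
python3 -m pendant '[{"travel":[0,0.1,0],"rot":[0,0,0],"fingers":-1},{"travel":[0,0.25,0],"rot":[0,0,0],"fingers":-1},{"travel":[0,0.4,0],"rot":[0,0,0],"fingers":-1},{"travel":[0,0.5,0],"rot":[0,0,0],"fingers":-1},{"travel":[0,0.6,0],"rot":[0,0,0],"fingers":-1}]' 
python3 -m pendant '[{"travel":[-0.005,0.12,0],"rot":[0,0,0],"fingers":-1},{"travel":[-0.009,0.24,0],"rot":[0,0,0],"fingers":-1},{"travel":[-0.009,0.36,0],"rot":[0,0,0],"fingers":-1},{"travel":[-0.009,0.48,0],"rot":[0,0,0],"fingers":-1},{"travel":[-0.009,0.58,0],"rot":[0,0,0],"fingers":-1},{"travel":[-0.009,0.58,0],"rot":[0,0,0],"fingers":-1},{"travel":[-0.009,0.58,0],"rot":[0,0,0],"fingers":-1}]' 
sed -i 's/side3/side4/' chk.py; python3 chk.py; python3 bar.py pics/w4.png .2 .3
python3 - <<'E'
import cv2,numpy as np
a=cv2.imread('pics/side4.png');b=cv2.imread('pics/w4.png')
cv2.imwrite('pics/pair4.png',np.vstack([cv2.resize(a[:160,40:253],(427,320)),cv2.resize(b,(427,320))[60:]])[:600])
E
```

```text
clock: 7.4
tcp_pos: [0.6011, 0.0056, 0.2644]
orientation: [0.0, 0.746, 0.666, 0.0]
wrist_force: [-0.5, 0.2, -3.5]
finger_gap: 0.0077
grip_force: 68.8
clock: 8.1
tcp_pos: [0.6687, -0.003, 0.264]
orientation: [-0.0, 0.746, 0.666, -0.0]
wrist_force: [-0.3, -0.2, -3.0]
finger_gap: 0.0075
grip_force: 68.8
side bar 67 [ 0.6659 -0.0269  0.2675] [-0.218 -0.976 -0.004] len 0.053 yaw 77.4
side rim z 0.1857 tilt deg xy [3.2 6.9] 142
side prongs 42 y mid [-0.0601  0.0194]
scene bar 113 [0.6688 0.0147 0.268 ] [ 0.157  0.987 -0.028] len 0.066 yaw 80.9
scene rim z 0.1868 tilt deg xy [-0.5 -1.7] 147
scene prongs 5 y mid [-0.0417  0.0228]
8.2 [ 0.6681 -0.0027  0.2645] [[0.113, 0.994, -0.001], [0.994, -0.113, 0.0], [0.0, -0.001, -1.0]] [-0.2 -0.1 -2.2] 0.007350889766783689
tcp [ 0.6681 -0.0026  0.2648] [-0.12  0.5   0.37  1.43  0.    1.56] clock 8.25
bar 4493 [0.6682 0.0027 0.2669] dir [-0.115 -0.993  0.007] -96.6 len 0.0915 z [0.2648 0.2669 0.2683]
tool axes [[0.113, 0.994, -0.0], [0.994, -0.113, 0.0], [0.0, -0.0, -1.0]]
travel to bar [ 0.044 -0.004  0.013] bar in tool [-1.    -0.002 -0.007]
```

View pics/pair4.png

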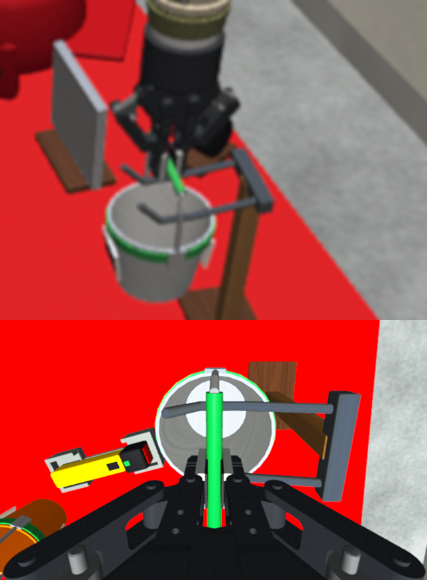

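The bar lies across both prongs, wires outside them, square to the stand. Lowering now.

```bash
python3 -m pendant '[{"travel":[0,0,0.1],"rot":[0,0,0],"fingers":-1},{"travel":[0,0,0.2],"rot":[0,0,0],"fingers":-1},{"travel":[0,0,0.26],"rot":[0,0,0],"fingers":-1},{"travel":[0,0,0.3],"rot":[0,0,0],"fingers":-1},{"travel":[0,0,0.315],"rot":[0,0,0],"fingers":-1},{"travel":[0,0,0.315],"rot":[0,0,0],"fingers":-1},{"travel":[0,0,0.315],"rot":[0,0,0],"fingers":-1}]'; python3 bar.py pics/w5.png .17 .28
```

```text
clock: 9.0
tcp_pos: [0.6688, -0.0026, 0.2273]
orientation: [0.0, 0.746, 0.666, 0.0]
wrist_force: [0.4, -0.6, -2.6]
finger_gap: 0.0076
grip_force: 68.8
tcp [ 0.6688 -0.0026  0.2273] [-0.12  0.51  0.28  1.34  0.    1.56] clock 9.0
bar 4511 [0.6689 0.0025 0.2294] dir [-0.115 -0.993  0.007] -96.6 len 0.0916 z [0.2273 0.2294 0.2308]
tool axes [[0.113, 0.994, 0.001], [0.994, -0.113, -0.0], [0.0, 0.001, -1.0]]
travel to bar [ 0.043 -0.004  0.012] bar in tool [-1.    -0.002 -0.007]
```

```bash
python3 -m pendant '[{"travel":[0,0,0.008],"rot":[0,0,0],"fingers":-1},{"travel":[0,0,0.015],"rot":[0,0,0],"fingers":-1},{"travel":[0,0,0.015],"rot":[0,0,0],"fingers":-1}]';  python3 -m pendant '[{"travel":[0,0,0.008],"rot":[0,0,0],"fingers":-1},{"travel":[0,0,0.008],"rot":[0,0,0],"fingers":-1}]'
```

```text
clock: 9.35
tcp_pos: [0.6687, -0.0026, 0.2253]
orientation: [0.0, 0.746, 0.666, 0.0]
wrist_force: [0.0, 0.6, -2.2]
finger_gap: 0.0074
grip_force: 68.8
clock: 9.55
tcp_pos: [0.6688, -0.0026, 0.2251]
orientation: [0.001, 0.746, 0.666, 0.0]
wrist_force: [-1.3, 0.2, 0.5]
finger_gap: 0.0078
grip_force: 69.4
```

```bash
python3 -m pendant '[{"travel":[0,0,0],"rot":[0,0,0],"fingers":-0.8},{"travel":[0,0,0],"rot":[0,0,0],"fingers":-0.5},{"travel":[0,0,0],"rot":[0,0,0],"fingers":0},{"travel":[0,0,0],"rot":[0,0,0],"fingers":0},{"travel":[0,0,0],"rot":[0,0,0],"fingers":0},{"travel":[0,0,0],"rot":[0,0,0],"fingers":0}]'
python3 -m pendant '[{"travel":[0,0,-0.1],"rot":[0,0,0],"fingers":0},{"travel":[0,0,-0.3],"rot":[0,0,0],"fingers":0},{"travel":[0,0,-0.6],"rot":[0,0,0],"fingers":0.5},{"travel":[0,0,-0.8],"rot":[0,0,0],"fingers":1},{"travel":[0,0,-0.8],"rot":[0,0,0],"fingers":1}]'; python3 bar.py pics/w6.png .17 .28
```

```text
clock: 10.15
tcp_pos: [0.6685, -0.0026, 0.224]
orientation: [-0.0, 0.746, 0.666, -0.0]
wrist_force: [-1.1, -0.6, -0.7]
finger_gap: 0.0429
grip_force: 0.0
clock: 10.65
tcp_pos: [0.6699, -0.0027, 0.3258]
orientation: [0.003, 0.746, 0.666, 0.003]
wrist_force: [0.8, -0.9, 0.1]
finger_gap: 0.0833
grip_force: 0.0
tcp [ 0.6699 -0.0027  0.3258] [-0.12  0.51  0.52  1.58  0.    1.56] clock 10.65
bar 1751 [ 0.6684 -0.0018  0.227 ] dir [-0.112 -0.994 -0.   ] -96.4 len 0.0998 z [0.2251 0.2272 0.2285]
tool axes [[0.113, 0.994, 0.008], [0.994, -0.113, -0.001], [-0.0, 0.008, -1.0]]
travel to bar [ 0.006 -0.02   0.852] bar in tool [-1.     0.001  0.   ]
```

```bash
python3 -m pendant '[{"travel":[-0.1,-0.25,0],"rot":[0,0,-0.14],"fingers":1},{"travel":[-0.25,-0.55,0],"rot":[0,0,-0.28],"fingers":1},{"travel":[-0.485,-0.835,0],"rot":[0,0,-0.42],"fingers":1},{"travel":[-0.485,-0.835,0],"rot":[0,0,-0.56],"fingers":1},{"travel":[-0.485,-0.835,0],"rot":[0,0,-0.7],"fingers":1},{"travel":[-0.485,-0.835,0],"rot":[0,0,-0.84],"fingers":1},{"travel":[-0.485,-0.835,0],"rot":[0,0,-0.881],"fingers":1},{"travel":[-0.485,-0.835,0],"rot":[0,0,-0.881],"fingers":1}]'
python3 - <<'E'
from h import *
s=env.get_state(); Rm=qR(s['orientation']); print(s['tcp_pos'],tool(np.array([.4577,-.096,.2])-s['tcp_pos'],s),np.degrees(np.arctan2(Rm[1,0],Rm[0,0])),Rm[:,2].round(3),s['joint_pos'])
E
```

```text
clock: 11.5
tcp_pos: [0.5619, -0.049, 0.3193]
orientation: [-0.001, 0.372, 0.928, -0.0]
wrist_force: [-0.1, -1.0, -0.1]
finger_gap: 0.0853
grip_force: 0.0
[ 0.56188445 -0.0490432   0.3192933 ] [ 0.357 -0.882  0.995] 136.3721303678861 [-0.001  0.    -1.   ] [-2.29381684e-01  2.85067516e-01  1.74845702e-01  1.46206023e+00
  3.67124687e-07  5.32067804e-01]
```

```bash
python3 -m pendant '[{"travel":[0.1,-0.25,0.1],"rot":[0,0,-0.14],"fingers":1},{"travel":[0.2,-0.55,0.3],"rot":[0,0,-0.28],"fingers":1},{"travel":[0.357,-0.882,0.5],"rot":[0,0,-0.42],"fingers":1},{"travel":[0.357,-0.882,0.7],"rot":[0,0,-0.56],"fingers":1},{"travel":[0.357,-0.882,0.9],"rot":[0,0,-0.7],"fingers":1},{"travel":[0.357,-0.882,0.995],"rot":[0,0,-0.84],"fingers":1},{"travel":[0.357,-0.882,0.995],"rot":[0,0,-0.882],"fingers":1},{"travel":[0.357,-0.882,0.995],"rot":[0,0,-0.882],"fingers":1},{"travel":[0.357,-0.882,0.995],"rot":[0,0,-0.882],"fingers":1}]'
cat > scan.py <<'E'
from h import *
s,im,d=snap('wrist'); W=cloud('wrist',d,s); cv2.imwrite('pics/w7.png',im); hsv=cv2.cvtColor(im,cv2.COLOR_BGR2HSV); x,y,z=np.moveaxis(W,-1,0)
near=np.hypot(x-.4577,y+.096)<.12
for nm,k in [('scanner z>.044',(z>.044)&(z<.062)),('yellow top',(z>.046)&(z<.062)&(hsv[...,0]>20)&(hsv[...,0]<36)&(hsv[...,1]>130)),('cradle',(z>.024)&(z<.036)&(hsv[...,1]<60))]:
    k=cv2.morphologyEx((k&near).astype(np.uint8),cv2.MORPH_OPEN,np.ones((3,3)))>0
    P=W[k]; (c,sz,a)=cv2.minAreaRect((P[:,:2]*1000).astype(np.float32)); print(nm,len(P),np.round(c,1),np.round(sz,1),round(a,2),'z',np.percentile(P[:,2],[5,50,95]).round(4))
Rm=qR(s['orientation']); print(s['clock'],s['tcp_pos'].round(4),'yaw x',np.degrees(np.arctan2(Rm[1,0],Rm[0,0])).round(2),Rm[:,2].round(3),s['joint_pos'].round(2))
E
python3 scan.py
```

```text
clock: 12.4
tcp_pos: [0.4583, -0.0961, 0.2006]
orientation: [-0.0, -0.08, 0.997, 0.0]
wrist_force: [0.1, -0.2, -0.1]
finger_gap: 0.0854
grip_force: 0.0
scanner z>.044 7570 [457.3 -96.4] [168.3  39.6] 8.5 z [0.0483 0.0512 0.0555]
yellow top 5361 [ 438.5 -100.1] [129.8  31.6] 9.0 z [0.0484 0.0508 0.0522]
cradle 2552 [458.3 -96.5] [200.2  69.7] 9.18 z [0.0276 0.0291 0.0303]
12.4 [ 0.4583 -0.0961  0.2006] yaw x -170.81 [-0.  0. -1.] [-0.38  0.13 -0.31  1.13  0.   -0.54]
```

View pics/w7.png

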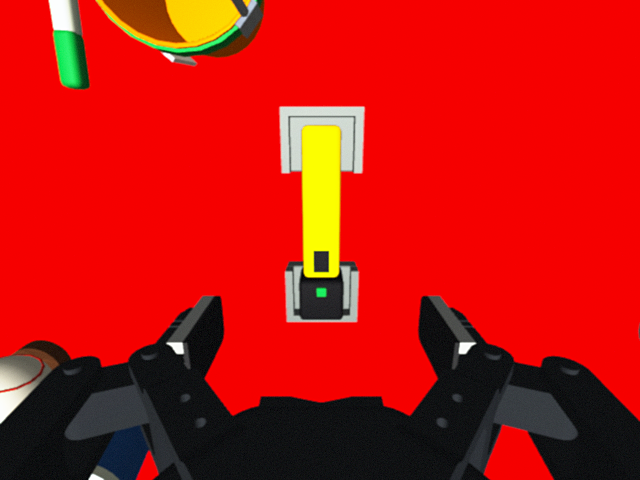

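The scanner lies square under the tool: the yellow body runs (320,125)–(320,275) and the head is at (321,295). Grasping it.

```bash
python3 -m pendant '[{"travel":[0.013,0,0.3],"rot":[0,0,0],"fingers":1},{"travel":[0.013,0,0.6],"rot":[0,0,0],"fingers":1},{"travel":[0.013,0,0.85],"rot":[0,0,0],"fingers":1},{"travel":[0.013,0,1],"rot":[0,0,0],"fingers":1}]' 
python3 -m pendant '[{"travel":[0,0,0.15],"rot":[0,0,0],"fingers":0.8},{"travel":[0,0,0.3],"rot":[0,0,0],"fingers":0.4},{"travel":[0,0,0.35],"rot":[0,0,0],"fingers":0},{"travel":[0,0,0.35],"rot":[0,0,0],"fingers":-0.4},{"travel":[0,0,0.35],"rot":[0,0,0],"fingers":-1},{"travel":[0,0,0.35],"rot":[0,0,0],"fingers":-1},{"travel":[0,0,0.35],"rot":[0,0,0],"fingers":-1},{"travel":[0,0,0.35],"rot":[0,0,0],"fingers":-1}]' 60
```

```text
clock: 12.85
tcp_pos: [0.4558, -0.096, 0.0788]
orientation: [-0.001, -0.081, 0.997, 0.0]
wrist_force: [0.2, -0.6, -1.1]
finger_gap: 0.0856
grip_force: 0.0
clock: 13.65
tcp_pos: [0.4572, -0.0965, 0.0392]
orientation: [0.0, -0.081, 0.997, -0.0]
wrist_force: [0.1, -0.6, -1.0]
finger_gap: 0.0314
grip_force: 59.4
```

```bash
python3 -m pendant '[{"travel":[0,0,-0.15],"rot":[0,0,0],"fingers":-1},{"travel":[0,0,-0.4],"rot":[0,0,0],"fingers":-1},{"travel":[0,0,-0.587],"rot":[0,0,0],"fingers":-1},{"travel":[0,0,-0.587],"rot":[0,0,0],"fingers":-1}]'
python3 -m pendant '[{"travel":[-0.01,0.2,0],"rot":[0,0,0],"fingers":-1},{"travel":[-0.03,0.45,0],"rot":[0,0,0.1],"fingers":-1},{"travel":[-0.05,0.7,0],"rot":[0,0,0.2],"fingers":-1},{"travel":[-0.064,0.9,0],"rot":[0,0,0.26],"fingers":-1},{"travel":[-0.064,1,0],"rot":[0,0,0.26],"fingers":-1},{"travel":[-0.064,1,0],"rot":[0,0,0.26],"fingers":-1},{"travel":[-0.064,1,0],"rot":[0,0,0.26],"fingers":-1}]'
cat > look.py <<'E'
from h import *
import sys
out=[]
for n in ['side','scene']:
    s,im,d=snap(n); W=cloud(n,d,s); hsv=cv2.cvtColor(im,cv2.COLOR_BGR2HSV); x,y,z=np.moveaxis(W,-1,0)
    out.append(im[100:340,200:520] if n=='side' else im[150:390,150:470])
    g=(hsv[...,0]>45)&(hsv[...,0]<80)&(hsv[...,1]>120)&(np.hypot(x-.668,y)<.085)
    P=W[g&(z>.2)]; 
    if len(P)>10: v=np.linalg.svd(P-P.mean(0))[2][0]; print(n,'bar',len(P),P.mean(0).round(4),v.round(3))
    P=W[g&(z>.1)&(z<.18)]
    if len(P)>10: A=np.c_[P[:,:2]-P[:,:2].mean(0),np.ones(len(P))]; f=np.linalg.lstsq(A,P[:,2],rcond=None)[0]; print(n,'rim',len(P),P[:,2].mean().round(4),'tilt',np.degrees(f[:2]).round(1),P.min(0).round(3),P.max(0).round(3))
    P=W[(hsv[...,1]<70)&(hsv[...,2]>190)&(x>.6)&(x<.65)&(abs(y)<.05)&(z>.08)&(z<.135)]; print(n,'label?',len(P),P.mean(0).round(4) if len(P) else '')
    P=W[(z>.113)&(z<.16)&(hsv[...,0]>20)&(hsv[...,0]<36)&(hsv[...,1]>130)&(x<.56)&(x>.34)&(abs(y)<.09)]
    if len(P)>10: (c,sz,a)=cv2.minAreaRect((P[:,:2]*1000).astype(np.float32)); print(n,'yellow',len(P),np.round(c,1),np.round(sz,1),round(a,1),P[:,2].mean().round(4))
cv2.imwrite(sys.argv[1],cv2.resize(np.hstack(out),(800,300)))
Rm=qR(s['orientation']); print(s['clock'],s['tcp_pos'].round(4),'yaw x',np.degrees(np.arctan2(Rm[1,0],Rm[0,0])).round(2),Rm[:,2].round(4),s['finger_gap'])
E
python3 look.py pics/scan8.png
```

```text
clock: 14.05
tcp_pos: [0.4592, -0.0973, 0.1123]
orientation: [0.003, -0.081, 0.997, -0.001]
wrist_force: [0.5, -0.2, -1.4]
finger_gap: 0.0314
grip_force: 59.7
clock: 14.75
tcp_pos: [0.445, 0.0229, 0.1088]
orientation: [-0.0, 0.054, 0.999, -0.0]
wrist_force: [-0.1, 0.4, -0.4]
finger_gap: 0.0315
grip_force: 59.9
side bar 125 [ 0.6682 -0.0043  0.2283] [-0.118 -0.993  0.014]
side rim 127 0.1469 tilt [0.4 2.9] [ 0.612 -0.062  0.138] [ 0.706 -0.003  0.153]
side label? 12 [ 0.6166 -0.002   0.1248]
side yellow 598 [426.1   4.2] [ 72.4 131.1] 82.9 0.1218
scene bar 170 [0.669  0.0032 0.228 ] [ 0.112  0.994 -0.003]
scene rim 136 0.147 tilt [-1.9 -4.4] [ 0.626 -0.004  0.139] [0.725 0.058 0.154]
scene label? 5 [0.6185 0.0218 0.1163]
scene yellow 418 [429.9  44.8] [ 71.6 132.2] 82.8 0.1223
14.8 [0.4452 0.0226 0.109 ] yaw x 173.72 [ 1.e-04 -4.e-04 -1.e+00] 0.0313102903511939
```

View pics/scan8.png

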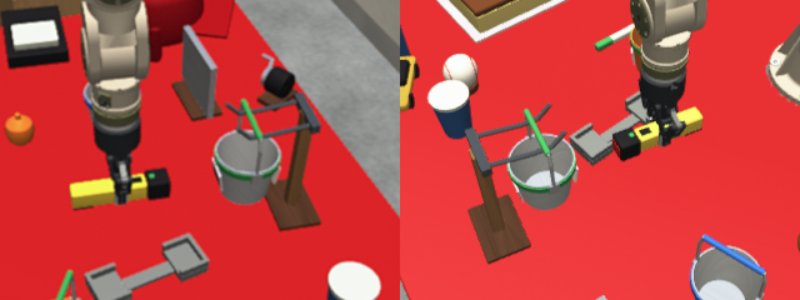

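```bash
H='python3 -m pendant'; 
python3 -m pendant '[{"travel":[0,0,0],"rot":[0,0,0],"fingers":-1},{"travel":[0,0,0],"rot":[0,0,0],"fingers":-1},{"travel":[0,0,0],"rot":[0,0,0],"fingers":-1},{"travel":[0,0,0],"rot":[0,0,0],"fingers":-1},{"travel":[0,0,0],"rot":[0,0,0],"fingers":-1},{"travel":[0,0,0],"rot":[0,0,0],"fingers":-1},{"travel":[0,0,0],"rot":[0,0,0],"fingers":-1},{"travel":[0,0,0],"rot":[0,0,0],"fingers":-1},{"travel":[0,0,0],"rot":[0,0,0],"fingers":-1},{"travel":[0,0,0],"rot":[0,0,0],"fingers":-1}]'
python3 -m pendant '[{"travel":[0,0,0],"rot":[0,0,0],"fingers":-1},{"travel":[0,0,0],"rot":[0,0,0],"fingers":-1},{"travel":[0,0,0],"rot":[0,0,0],"fingers":-1},{"travel":[0,0,0],"rot":[0,0,0],"fingers":-1},{"travel":[0,0,0],"rot":[0,0,0],"fingers":-1},{"travel":[0,0,0],"rot":[0,0,0],"fingers":-1},{"travel":[0,0,0],"rot":[0,0,0],"fingers":-1},{"travel":[0,0,0],"rot":[0,0,0],"fingers":-1}]'
python3 - <<'E'
from h import *
s=env.get_state(); print(s['clock'],s['tcp_pos'],tool(np.array([.4572,-.0965,.109])-s['tcp_pos'],s))
E
```

```text
clock: 15.85
tcp_pos: [0.445, 0.0233, 0.1092]
orientation: [0.0, 0.055, 0.998, -0.0]
wrist_force: [-0.0, 0.1, -1.4]
finger_gap: 0.0311
grip_force: 59.9
clock: 16.65
tcp_pos: [0.4451, 0.0232, 0.1092]
orientation: [0.0, 0.055, 0.998, -0.0]
wrist_force: [-0.5, -0.5, -2.0]
finger_gap: 0.0311
grip_force: 59.9
16.65 [0.44506839 0.02322653 0.10920735] [-0.21  -0.981  0.002]
```

```bash
python3 -m pendant '[{"travel":[-0.04,-0.2,0],"rot":[0,0,-0.1],"fingers":-1},{"travel":[-0.1,-0.45,0],"rot":[0,0,-0.2],"fingers":-1},{"travel":[-0.15,-0.7,0],"rot":[0,0,-0.26],"fingers":-1},{"travel":[-0.21,-0.9,0],"rot":[0,0,-0.26],"fingers":-1},{"travel":[-0.21,-0.981,0],"rot":[0,0,-0.26],"fingers":-1},{"travel":[-0.21,-0.981,0],"rot":[0,0,-0.26],"fingers":-1},{"travel":[-0.21,-0.981,0],"rot":[0,0,-0.26],"fingers":-1},{"travel":[-0.21,-0.981,0],"rot":[0,0,-0.26],"fingers":-1}]'
python3 - <<'E'
from h import *
s=env.get_state(); Rm=qR(s['orientation']); print(np.degrees(np.arctan2(Rm[1,0],Rm[0,0])),s['tcp_pos'],tool(np.array([.4572,-.0965,.0395])-s['tcp_pos'],s))
E
```

```text
clock: 17.45
tcp_pos: [0.4567, -0.0955, 0.1091]
orientation: [-0.0, -0.082, 0.997, 0.0]
wrist_force: [-0.1, 0.4, -1.4]
finger_gap: 0.0312
grip_force: 60.1
-170.63733090082667 [ 0.45672584 -0.09545702  0.109065  ] [-0.003 -0.01   0.58 ]
```

```bash
python3 -m pendant '[{"travel":[-0.003,-0.008,0.15],"rot":[0,0,0],"fingers":-1},{"travel":[-0.003,-0.008,0.35],"rot":[0,0,0],"fingers":-1},{"travel":[-0.003,-0.008,0.48],"rot":[0,0,0],"fingers":-1},{"travel":[-0.003,-0.008,0.55],"rot":[0,0,0],"fingers":-1},{"travel":[-0.003,-0.008,0.582],"rot":[0,0,0],"fingers":-1},{"travel":[-0.003,-0.008,0.582],"rot":[0,0,0],"fingers":-1},{"travel":[-0.003,-0.008,0.582],"rot":[0,0,0],"fingers":-1}]'
```

```text
clock: 18.15
tcp_pos: [0.4583, -0.0974, 0.04]
orientation: [0.001, -0.081, 0.997, -0.0]
wrist_force: [-0.3, 1.2, -1.6]
finger_gap: 0.0315
grip_force: 60.1
```

```bash
python3 -m pendant '[{"travel":[0,0,0.007],"rot":[0,0,0],"fingers":-1},{"travel":[0,0,0.007],"rot":[0,0,0],"fingers":-1},{"travel":[0,0,0.007],"rot":[0,0,0],"fingers":0},{"travel":[0,0,0.007],"rot":[0,0,0],"fingers":0.5},{"travel":[0,0,0.007],"rot":[0,0,0],"fingers":1},{"travel":[0,0,0.007],"rot":[0,0,0],"fingers":1},{"travel":[0,0,0.007],"rot":[0,0,0],"fingers":1}]'
python3 -m pendant '[{"travel":[0,0,-0.2],"rot":[0,0,0],"fingers":1},{"travel":[0,0,-0.5],"rot":[0,0,0],"fingers":1},{"travel":[0,0,-0.85],"rot":[0,0,0],"fingers":1},{"travel":[0,0,-1],"rot":[0,0,0],"fingers":1}]'
python3 -m pendant '[{"travel":[0,0,-0.3],"rot":[0,0,0],"fingers":1},{"travel":[0,0,-0.5],"rot":[0,0,0],"fingers":1},{"travel":[0,0,-0.5],"rot":[0,0,0],"fingers":1},{"travel":[0,0,-0.5],"rot":[0,0,0],"fingers":1}]'
sed -i 's/w7/w9/' scan.py; python3 scan.py; python3 look.py pics/end9.png
```

```text
clock: 18.85
tcp_pos: [0.4577, -0.0975, 0.0386]
orientation: [0.0, -0.081, 0.997, -0.0]
wrist_force: [-0.1, 0.3, 0.6]
finger_gap: 0.0853
grip_force: 0.0
clock: 19.25
tcp_pos: [0.4592, -0.098, 0.1621]
orientation: [0.002, -0.081, 0.997, -0.001]
wrist_force: [0.2, -1.3, 0.6]
finger_gap: 0.0854
grip_force: 0.0
clock: 19.65
tcp_pos: [0.4579, -0.0975, 0.2188]
orientation: [0.001, -0.081, 0.997, -0.0]
wrist_force: [0.4, 0.2, -0.4]
finger_gap: 0.0855
grip_force: 0.0
scanner z>.044 6737 [459.2 -98.6] [168.7  39.9] 9.29 z [0.0483 0.0513 0.0556]
yellow top 4742 [ 439.8 -101.5] [129.7  31.5] 9.07 z [0.0484 0.0509 0.0522]
cradle 2200 [457.7 -96.6] [199.1  69.5] 9.09 z [0.0273 0.029  0.0303]
19.65 [ 0.4579 -0.0975  0.2188] yaw x -170.7 [ 0.001 -0.    -1.   ] [-0.38  0.12 -0.28  1.17  0.   -0.54]
side bar 124 [ 0.6684 -0.0041  0.2279] [-0.116 -0.993  0.006]
side rim 125 0.1466 tilt [ 0.  -0.2] [ 0.613 -0.062  0.139] [0.706 0.002 0.153]
side label? 12 [ 0.617  -0.0012  0.124 ]
scene bar 169 [0.6689 0.0031 0.2278] [ 0.11   0.994 -0.001]
scene rim 134 0.1473 tilt [-1.7 -2.9] [ 0.627 -0.009  0.141] [0.725 0.057 0.153]
scene label? 5 [0.6189 0.0226 0.1174]
19.75 [ 0.457  -0.0972  0.2174] yaw x -170.7 [-1.7e-03  7.0e-04 -1.0e+00] 0.08530159908989496
```

View pics/end9.png

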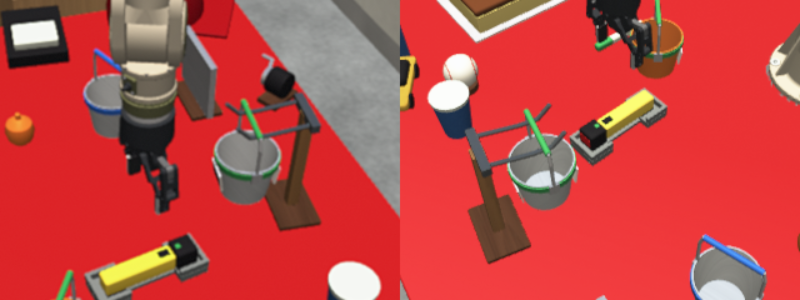

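The pail hangs upright at (247,165), with its bar on both prongs. The scanner lies flat in the cradle at (150,265), with its top at 51–52 mm as at the start, and the gripper is clear.

```bash
python3 -c "
from workcell import env
print(env.hand_in())"
```

```text
the job is handed in; nothing more can be done
None
```

I hung the green-banded pail upright across both prongs and let go, held the scanner about 9 cm from its label for nearly 2 s, laid it back flat in the cradle, and handed the job in at about 20 s; no verdict was returned.

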